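Back the specimen carousel up one place

TASK

The specimen carousel has been advanced one place too far. With a fingertip, tip the pawl's ball lever outward until the pawl lifts off the wheel and stays up by itself, then push the wheel backward (clockwise seen from above) by exactly one place, an eighth of a turn, and tip the lever back so that the pawl drops fully into the next notch. Never turn the wheel forward, pick up nothing, and leave the pot on the wheel and all the vessels and tools around it where they stand.

Things in the scene. Friction and masses are not known exactly. Their poses are not given: they have to be found in the camera images.
- indexer: The fixed carousel stand: a grey base plate 270 mm (its x) by 310 mm (its y, from -135 to +175 mm), 12 mm thick. Origin on the bench under the wheel's axis, z up. The pawl stands on its +y side in a dark bracket at x = 0, y = 125 to 151 mm, up to 66 mm high.
- carousel_axis (a point): Centre of the wheel's top face, 40 mm above the bench, on its upright turning axis. The wheel is an aluminium disc of radius 100 mm with eight places. Eight ratchet teeth on the rim (radius 86 to 100 mm) rise to height 51 mm. Eight flat black specimen seats, 29 mm across, up to height 46 mm, at radius 50 mm.
- peg (a point): Top centre, 74 mm above the bench, of one of the eight fixed upright steel pegs of the wheel, to push by: 10 mm diameter, 34 mm tall, at radius 74 mm, 45 degrees apart. With the wheel at 0 they stand at 22.5, 67.5, ... degrees anticlockwise from the stand's x axis (this one at -67.5) and they turn with the wheel.
- carousel (a joint): Angle of the wheel in rad, near 0 at the start; grows clockwise seen from above, which is backward. One place is 0.785. The pawl in its notch blocks backward turning; with the pawl up the wheel turns stiffly (about 1 N at a peg) and stays where left. The pawl enters the notch fully within about 0.07 rad of the exact place.
- pawl (a joint): Angle of the pawl in rad: 0 down in the notch, 1.1 fully up against its stop. Its level hinge lies along the stand's x, at y = 135 mm, height 56 mm. The lever's ball is a weight: beyond about 0.65 rad the pawl goes on up to 1.1 by itself and stays; below about 0.6 it falls back down by itself. About 1 N moves it.
- lever_ball (a point): Centre of the black ball, 24 mm diameter, on the pawl's upright 8 mm rod lever, 67 mm from the hinge. With the pawl down it is at y = 102 mm, height 114 mm in the stand's frame, leaning over the wheel; with the pawl up, at about y = 172 mm, height 112 mm. Push it along the stand's +y to lift the pawl, along -y to drop it.
- pot_mid (a point): Centre (17 mm up) of a loose clear pot with a white cap, 38 mm diameter, 34 mm tall, standing on the middle of the wheel, turning with it.
- vial_a_mid (a point): Centre (24 mm up) of a loose glass vial, 22 mm diameter, 48 mm tall, on a -y corner of the stand's plate.
- vial_b_mid (a point): Centre (24 mm up) of a second such vial, on the other -y corner.
- wash_bottle_mid (a point): Centre (75 mm up) of a loose white bottle on the bench, 64 mm diameter, 150 mm tall.
- beaker_mid (a point): Centre (42 mm up) of a loose glass beaker on the bench, 68 mm diameter, 85 mm tall.
- amber_jar_mid (a point): Centre (37 mm up) of a loose amber jar on the bench, 60 mm diameter, 75 mm tall.
- dish_mid (a point): Centre (7 mm up) of a loose shut glass dish on the bench, 90 mm diameter, 14 mm tall.
- screwdriver: A loose screwdriver lying on the bench to the right of the stand, along its own x, about 200 mm long.

How it is judged:
By the outcome, as a careful person would: the job done as asked, in the order asked, and still so for the second after the job is handed in, with the robot touching nothing.
It also fails if it takes over 56 s, if anything falls off the work surface, if the arm or the gripper's body presses on something with over 40 N, if the wrist force passes 120 N, or if a joint passes its speed limit or range.

ROBOT

A 7-joint arm with a two-finger parallel gripper is mounted at the origin on the work surface. World frame = base frame: x ahead of the robot, y to its left, z up, the work surface at z = 0. Lengths are in mm, angles in rad, forces in N, time in s.
With the tool pointing down it reaches from about 400 to 925 mm from the base axis. Payload 5.6 kg.
Tool frame: the origin (TCP) lies midway between the tips of the shut fingers; the grasp point (between the pads) lies 19 mm behind it; z points along the fingers, y is the line along which they close (so a half turn about z gives the same grasp; the last joint's range is limited). The gripper opens to 85 mm and grips with 20 to 120 N. Pads are 22 mm wide; open, the fingers measure 114 mm over their backs; the gripper's body (76 mm by 85 mm) begins 54 mm behind the grasp point. The pads swing forward as they close: fully open they stand 13 mm farther back than shut.
Start: joints at [1.105, 0.468, -0.012, 1.603, 0.006, 1.071, -0.056], TCP at [266.666, -592.788, 231.29] pointing down, gripper open.
Joint ranges: [-2.53, 2.53], [-0.31, 2.02], [-1.57, 1.55], [0.28, 2.44], [-1.29, 4.43], [0.15, 1.84], [-2.92, 2.92]. Speed limits (rad/s): [2.57, 2.57, 3.14, 3.14, 3.14, 3.14, 3.14].

INTERFACE

Orientations are given as [roll, pitch, yaw] about the fixed x, y, z axes, in that order (R = Rz(yaw) Ry(pitch) Rx(roll)).
In Python, from rig import movep, line_to, move_j, gripper_to, pause, solve_ik, get_image, camera_model, PlanningError, hand_in, current_time_s, current_joint_pos, current_qd, current_tau, current_tool_pos, current_tcp_rot, current_wrist_force, current_moment, current_gripper_width, current_grip_force gives the robot as it stands. Calls block until the motion is done:
- movep(position, orientation): joint-space move of the TCP to a pose.
- line_to(position, rot=None, speed=150, contact_N=None): straight line of the TCP; rot=None keeps the orientation; speed is the mean speed in mm/s. With contact_N (N) it stops when the force on the tool has changed by that much, and returns True; else False.
- move_j(angles): joint-space move.
- gripper_to(opening, strength=None): finger opening in mm; strength is the grip in N (None keeps the last); returns when the fingers have stopped.
- pause(seconds).
- solve_ik(position, orientation): joint angles nearest the present ones, or None.
- get_image(name): name is "scene" or "top" or "wrist"; returns (picture, depth): 384x512x3 uint8, red, green, blue; 384x512 float32, mm along the optical axis (not along the pixel's ray), 0 where there is no reading.
- camera_model(name): a dict with "camera_matrix" (3x3 intrinsics, pixels), "extrinsics" (4x4, takes a point from world to camera coordinates). Camera axes: x right, y down, z forward; pixel columns grow to the right and rows downward; lengths in mm; the calibration is good to about 2 mm. A picture is of the moment at which its call begins: read the wrist's pose just before it. camera_model takes no time and is no camera call; for the wrist camera it gives the pose at the moment of the call.
A pose or a line that the arm cannot do raises PlanningError and nothing moves.
- hand_in(): hands the job in; it is judged then, once.
Readings, each from a call of its own:
- current_time_s(): time.
- current_joint_pos(): joint angles.
- current_qd(): joint speeds.
- current_tau(): joint torques, N m.
- current_tool_pos(): TCP position.
- current_tcp_rot(): TCP orientation.
- current_wrist_force(): force on the tool from outside, world axes, zero at the start.
- current_moment(): the same for the moment, N m.
- current_gripper_width(): finger opening in mm.
- current_grip_force(): force on a finger pad.
Only numpy, scipy, OpenCV 4.12 (cv2) and the standard library are available. Lean on these libraries where they do the work, as an engineer would, in place of code of your own. Each camera call takes 0.05 s, during which the arm holds its last target. There are 200 camera calls.

## Working session

There is one attempt and no reset: what is moved stays moved. The work goes in short steps, each a Python script; the robot and the scene stay as the last script left them, time stands still between calls to the robot, and variables do not carry over. Pictures are saved under pics/ and viewed, at most 10 in all, crops included, and the job is handed in when it is done.

```bash
mkdir -p pics; ls; python3 - <<'E'
from rig import *
import cv2,numpy as np
for n in ("top","scene"):
    im,d=get_image(n); cv2.imwrite(f"pics/{n}0.png",cv2.resize(im[:,:,::-1],(800,600),interpolation=cv2.INTER_CUBIC)); np.savez(f"{n}0.npz",im=im,d=d)
    c=camera_model(n); print(n,np.round(c["camera_matrix"],1).tolist(),np.round(c["extrinsics"],3).tolist())
print(current_time_s())
E
```

```text
pics
top [[477.0, 0.0, 258.9], [0.0, 477.0, 186.1], [0.0, 0.0, 1.0]] [[0.007, -1.0, -0.009, -45.453], [-0.994, -0.006, -0.11, 526.245], [0.11, 0.009, -0.994, 1720.953], [0.0, 0.0, 0.0, 1.0]]
scene [[385.9, 0.0, 255.6], [0.0, 385.9, 193.7], [0.0, 0.0, 1.0]] [[0.303, 0.953, 0.014, -95.135], [0.677, -0.205, -0.706, -304.719], [-0.67, 0.224, -0.708, 1590.505], [0.0, 0.0, 0.0, 1.0]]
0.1
```

View pics/top0.png

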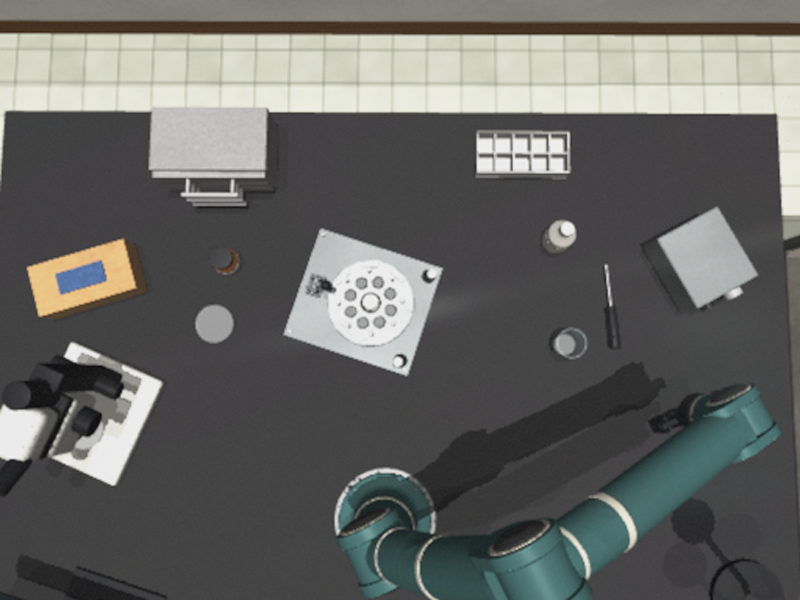

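View pics/scene0.png

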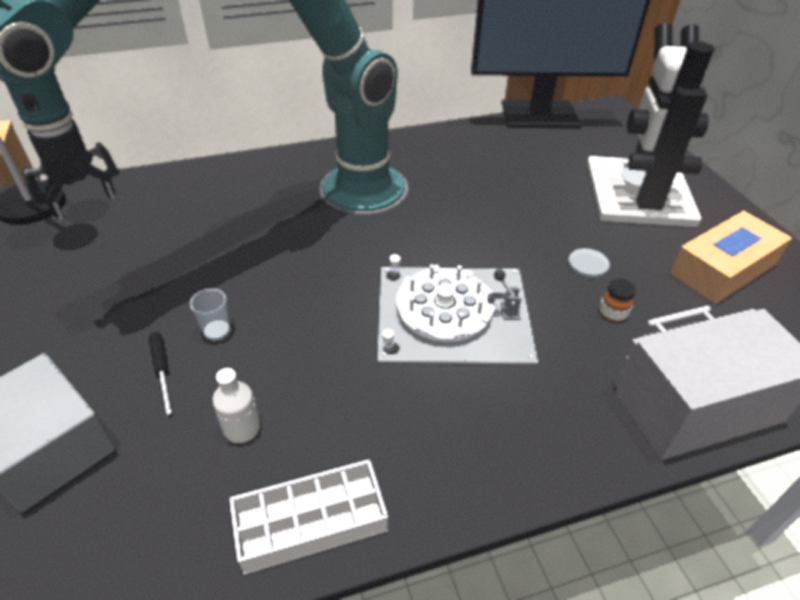

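The top picture shows the plate corners at about (321,231), (441,267), (408,375) and (285,334), with the pawl and ball at (320,286) on the left, so the stand's +y points roughly to world +y. I'll fit the plate, then look from near with the wrist camera.

```bash
cat > h.py <<'E'
import numpy as np,cv2
from rig import *
def unproj(c,uv,z):
    K=np.array(c["camera_matrix"]);E=np.array(c["extrinsics"]);R=E[:3,:3];t=E[:3,3]
    o=-R.T@t; r=R.T@np.linalg.inv(K)@np.array([uv[0],uv[1],1.]); return o+r*(z-o[2])/r[2]
def proj(c,P):
    K=np.array(c["camera_matrix"]);E=np.array(c["extrinsics"]);q=K@(E[:3,:3]@np.asarray(P,float)+E[:3,3]); return q[:2]/q[2]
def fit(S,W):
    S=np.array(S)[:,:2];W=np.array(W)[:,:2];s=S-S.mean(0);w=W-W.mean(0)
    a=np.arctan2((s[:,0]*w[:,1]-s[:,1]*w[:,0]).sum(),(s*w).sum())
    R=np.array([[np.cos(a),-np.sin(a)],[np.sin(a),np.cos(a)]]);t=W.mean(0)-R@S.mean(0)
    return t,a,np.linalg.norm(S@R.T+t-W,axis=1)
E
python3 - <<'E'
from h import *
c=camera_model("top")
W=[unproj(c,np.array(p)/1.5625,12) for p in [(321,231),(441,267),(408,375),(285,334)]]
S=[(135,175),(135,-135),(-135,-135),(-135,175)]
print(fit(S,W)); print(unproj(c,np.array((371,303))/1.5625,74))
t,a,_=fit(S,W)
w=camera_model("wrist");E=np.array(w["extrinsics"]);print("cam",-E[:3,:3].T@E[:3,3],E[2,:3],current_tool_pos(),current_tcp_rot())
for yaw in (a,a+np.pi/2,a-np.pi/2,a+np.pi):
  for z in (330,):
    print(yaw,solve_ik([t[0]-50,t[1],z],[np.pi,0,yaw]))
E
```

```text
(array([496.7526261 ,  35.71590179]), np.float64(-0.3014189996797629), array([7.44004402, 5.19897808, 2.85709754, 5.44092196]))
[492.87314765  34.01469806  74.        ]
cam [ 341.96112524 -558.98311257  373.53222339] [-0.29091537 -0.12972995 -0.94791265] [ 266.43518554 -592.31460287  230.40508872] [-3.13991686e+00  1.34826565e-04  4.22755102e-01]
-0.3014189996797629 [ 0.39965233  0.05963479 -0.56903274  1.9170333   0.03481794  1.1745203
 -2.05423228]
1.2693773271151336 [ 0.5225743   0.07207897 -0.69824886  1.91115572  0.05018478  1.17563493
 -0.49514639]
-1.8722153264746595 [ 1.04712319  0.22189233 -1.32482682  1.89255104  0.23077024  1.20326112
  2.48417304]
2.84017365391003 [ 0.69686433  0.09590484 -0.88613566  1.90368523  0.08036905  1.17828841
  1.05156509]
```

```bash
python3 - <<'E'
from h import *
t=np.array([495,35.]);a=-0.3014;ey=np.array([-np.sin(a),np.cos(a)])
gripper_to(0)
p=t+30*ey
movep([p[0],p[1],330],[np.pi,0,a+np.pi/2])
c=camera_model("wrist");im,d=get_image("wrist");np.savez("w0.npz",im=im,d=d,K=c["camera_matrix"],E=c["extrinsics"])
cv2.imwrite("pics/w0.png",cv2.resize(im[:,:,::-1],(800,600),interpolation=cv2.INTER_CUBIC))
print(current_time_s(),current_gripper_width(),current_tool_pos())
E
```

```text
3.4167 -0.07756508161224233 [504.11410691  62.55598861 329.73739445]
```

View pics/w0.png

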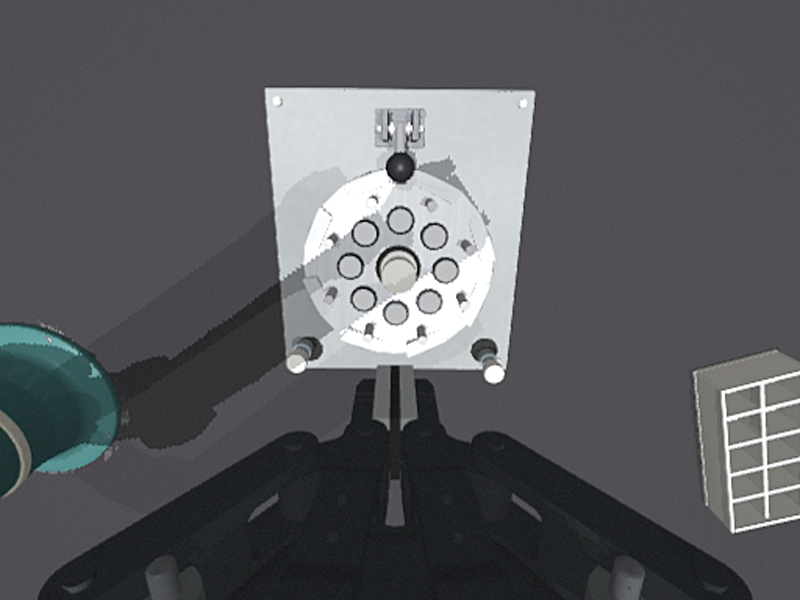

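The wrist picture shows the plate corners at (265,88), (535,91), (506,373) and (287,369). The ball is at (400,166), the pot cap at (398,268), and the eight pegs ring the pot, with tops leaning outward from the camera. I'll fit the stand and look closer at the pegs.

```bash
python3 - <<'E'
from h import *
z=np.load("w0.npz");c=dict(camera_matrix=z["K"],extrinsics=z["E"]);d=z["d"]
S=[(-135,175),(135,175),(135,-135),(-135,-135)]
W=[unproj(c,np.array(p)/1.5625,12) for p in [(265,88),(535,91),(506,373),(287,369)]]
t,a,r=fit(S,W);print(t,a,r)
R=np.array([[np.cos(a),-np.sin(a)],[np.sin(a),np.cos(a)]])
f=lambda p:(p[:2]-t)@R
print("ball",f(unproj(c,np.array((400,166))/1.5625,114)),"cap",f(unproj(c,np.array((398,270))/1.5625,74)))
im=z["im"][95:235,185:325,::-1];k=4.2857;im=cv2.resize(im,(600,600),interpolation=cv2.INTER_CUBIC)
for i in range(8):
    th=np.radians(22.5+45*i);q=R@[74*np.cos(th),74*np.sin(th)]+t
    u=(proj(c,[*q,74])+0.5-[185,95])*k;cv2.circle(im,(int(u[0]),int(u[1])),10,(0,0,255),1)
q=R@[0,102]+t;u=(proj(c,[*q,114])+.5-[185,95])*k;cv2.circle(im,(int(u[0]),int(u[1])),4,(0,0,255),-1)
cv2.imwrite("pics/w0c.png",im)
E=z["E"];K=z["K"];p0=np.array(current_tool_pos())
x=np.array([np.cos(a),np.sin(a)])
v,u=np.mgrid[225:384:1,0:512:1];D=d[225:,:];m=(D>0)&(D<300)
P=np.stack([(u-K[0,2])*D/K[0,0],(v-K[1,2])*D/K[1,1],D],-1)[m];P=(P-E[:3,3])@E[:3,:3]
for h in range(0,130,10):
    s=P[(P[:,2]-p0[2]>=h-5)&(P[:,2]-p0[2]<h+5)]
    if len(s): q=(s[:,:2]-p0[:2])@R; print(h,len(s),q.min(0).round(),q.max(0).round())
E
```

```text
[500.83906255  34.65255423] -0.3149009807842444 [1.05359756 2.03501496 1.95584699 1.18045784]
ball [ -0.85986959 104.99002052] cap [-0.686638    7.67373041]
0 26 [-5. 10.] [ 7. 11.]
10 363 [-13.   6.] [14. 12.]
20 515 [-13.   6.] [14. 12.]
30 530 [-13.   6.] [14. 12.]
40 878 [-25. -11.] [22. 14.]
50 2884 [-36. -12.] [38. 15.]
60 5072 [-44. -11.] [46. 17.]
70 6365 [-53. -12.] [54. 18.]
80 8918 [-61. -11.] [62. 19.]
90 8780 [-62.   3.] [63. 21.]
100 1022 [-18.  16.] [19. 21.]
```

View pics/w0c.png

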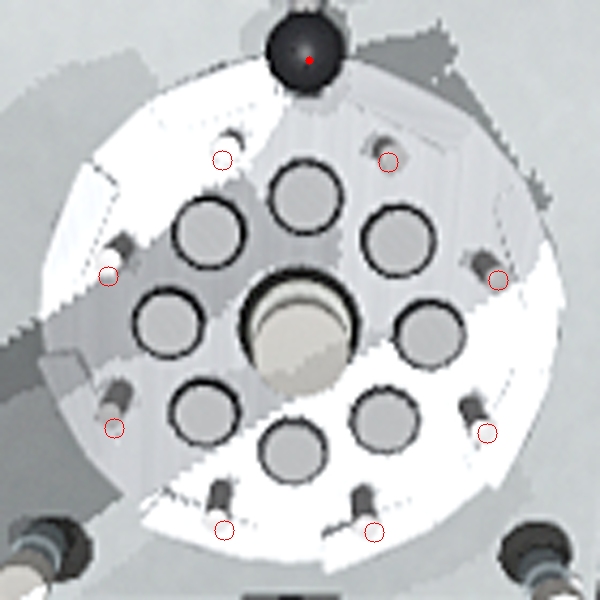

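```bash
cat > ref.py <<'E'
from h import *
from scipy.optimize import least_squares
import json
a0=-0.3149
def rot(a): return np.array([[np.cos(a),-np.sin(a)],[np.sin(a),np.cos(a)]])
def pegs(t,a,q):
    th=np.radians(22.5+45*np.arange(8))-q
    return np.stack([74*np.cos(th),74*np.sin(th)],-1)@rot(a).T+t
def pegfit(c,uv,a,t0,q0):
    def r(p): return np.ravel([proj(c,[*x,74]) for x in pegs(p[:2],a,p[2])]-uv)
    s=least_squares(r,[*t0,q0],x_scale=[1,1,.01]);return s.x,np.abs(s.fun).max()
E
python3 - <<'E'
from ref import *
z=np.load("w0.npz");c=dict(camera_matrix=z["K"],extrinsics=z["E"])
uv=np.array([(499,268),(391,153),(228,148),(106,265),(113,415),(221,518),(369,520),(482,422)])/4.2857+[185,95]-.5
x,e=pegfit(c,uv,a0,[500,35],0);print(x,e)
ball=unproj(c,np.array((306,53))/4.2857+[185,95]-.5,114)[:2]
print("ball stand",(ball-x[:2])@rot(a0))
json.dump([x[0],x[1],a0],open("pose.json","w"))
E
```

```text
[5.01667524e+02 3.89827264e+01 1.33258855e-02] 1.1324293432619754
ball stand [-0.42094133 99.85608902]
```

```bash
cat >> ref.py <<'E'
try:
    _p=json.load(open("pose.json"));T=np.array(_p[:2]);A=_p[2]
    def W(x,y,z): return [*(rot(A)@[x,y]+T),z]
    def snap(name):
        c=camera_model("wrist");im,d=get_image("wrist");np.savez(name+".npz",im=im,d=d,K=c["camera_matrix"],E=c["extrinsics"])
        cv2.imwrite(f"pics/{name}.png",cv2.resize(im[:,:,::-1],(800,600),interpolation=cv2.INTER_CUBIC))
except FileNotFoundError: pass
E
python3 - <<'E'
from ref import *
o=[np.pi,0,A+np.pi/2]
line_to(W(0,55,200),o,speed=200)
line_to(W(0,58,101),speed=120)
print(line_to(W(0,98,101),speed=40,contact_N=0.7),(np.array(current_tool_pos()[:2])-T)@rot(A),current_wrist_force())
line_to(W(0,133,101),speed=50)
print(current_wrist_force())
line_to(W(0,70,101),speed=120)
line_to(W(0,-10,300),speed=250)
pause(.2);snap("w1");print(current_time_s())
E
```

```text
True [-0.32397269 78.30594807] [-0.89385951 -0.24969461 -0.35843092]
[ 0.04053138  1.01138259 -0.3769125 ]
9.0083
```

View pics/w1.png

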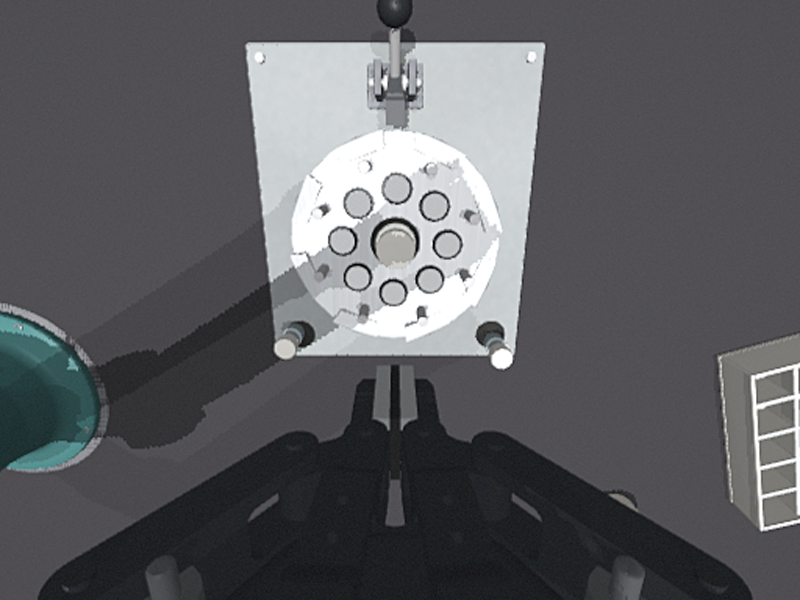

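The ball is now at (395,10), beyond the plate edge. The pawl is clear of the wheel and standing up by itself, so next I push the -67.5° peg clockwise, stopping a little short to measure.

```bash
cat >> ref.py <<'E'
def fpose(q,gap=0,z=56):
    th=np.radians(-67.5)-q; tan=np.array([np.sin(th),-np.cos(th)])
    p=74*np.array([np.cos(th),np.sin(th)])-(17+gap)*tan
    return W(*p,z),[np.pi,0,(A+np.arctan2(tan[1],tan[0]))%(2*np.pi)]
E
python3 - <<'E'
from ref import *
for q in (0,.4,.8): print(solve_ik(*fpose(q)))
p,o=fpose(0,9,200); movep(p,o)
p,_=fpose(0,9,100);line_to(p,speed=200)
p,_=fpose(0,9,56);line_to(p,speed=80); pause(.1)
p,_=fpose(0,-4); print(line_to(p,speed=25,contact_N=0.7))
p=(np.array(current_tool_pos()[:2])-T)@rot(A);th=np.radians(-67.5)
print("gap at contact",-(p-74*np.array([np.cos(th),np.sin(th)]))@[np.sin(th),-np.cos(th)]-17,current_wrist_force(),current_time_s())
E
```

```text
[ 0.6178383   0.68309327 -0.79358161  1.98414918  0.70158714  0.7714098
  1.05411217]
[ 0.59071789  0.61462198 -0.72531611  2.05672718  0.63342956  0.70268197
  0.70167519]
[ 0.53366723  0.5514988  -0.65783108  2.12727637  0.56599841  0.64023616
  0.32899697]
False
gap at contact -3.904292142103232 [ 0.13711008  0.40767752 -0.16903953] 12.7333
```

```bash
python3 - <<'E'
from ref import *
for q in np.linspace(.1,.72,8):
    line_to(*fpose(q),speed=35)
print(current_wrist_force())
line_to(*fpose(.72,6),speed=50)
p,o=fpose(.72,6,110);line_to(p,o,speed=150)
line_to(W(0,-10,300),[np.pi,0,A+np.pi/2],speed=250)
pause(.1);snap("w2");print(current_time_s())
z=np.load("w2.npz");c=dict(camera_matrix=z["K"],extrinsics=z["E"])
u=proj(c,W(0,0,40));x0,y0=int(u[0]-70),int(u[1]-70);print(x0,y0)
im=cv2.resize(z["im"][y0:y0+140,x0:x0+140,::-1],(600,600),interpolation=cv2.INTER_CUBIC)
for P in pegs(T,A,.72):
    v=(proj(c,[*P,74])+.5-[x0,y0])*600/140;cv2.circle(im,(int(v[0]),int(v[1])),10,(0,0,255),1)
cv2.imwrite("pics/w2c.png",im)
E
```

```text
[ 0.01680776 -0.29403432  0.44451521]
17.7
182 82
```

View pics/w2c.png

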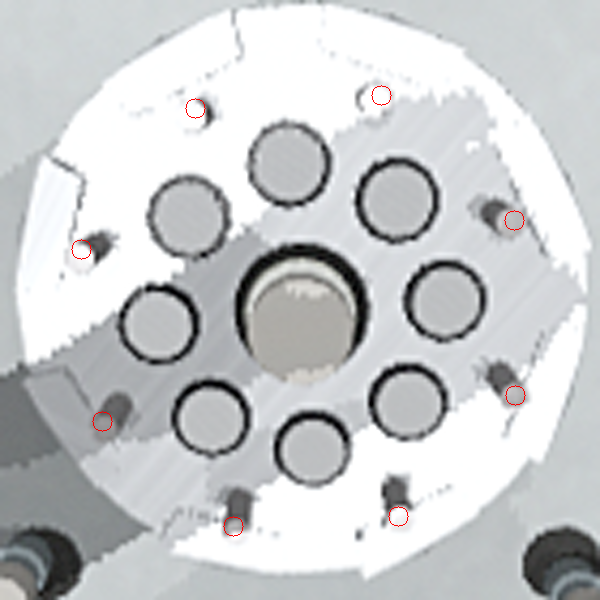

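The crop shows all eight peg tops inside or near the predicted q = 0.72 circles, with the top seat at (289,164) and the bottom seat at (313,448). The pot is still central, and I'll fit the wheel angle from the flat seats.

```bash
cat >> ref.py <<'E'
def seatfit(c,uv):
    th=np.radians([90,45,0,-45,-90,-135,180,135])
    def r(p): return np.ravel([proj(c,[*(rot(A-p[2])@[50*np.cos(h),50*np.sin(h)]+p[:2]),46]) for h in th]-uv)
    s=least_squares(r,[*T,.0],x_scale=[1,1,.01]);return s.x,np.abs(s.fun).max()
E
python3 - <<'E'
from ref import *
s0=[(305,197),(398,239),(429,332),(385,418),(292,449),(204,412),(168,323),(208,232)]
s2=[(289,164),(397,199),(446,300),(408,400),(313,448),(212,417),(158,324),(189,216)]
for n,s,o in (("w0",s0,(185,95)),("w2",s2,(182,82))):
    z=np.load(n+".npz");c=dict(camera_matrix=z["K"],extrinsics=z["E"])
    print(n,seatfit(c,np.array(s)/(600/140)+o-.5))
E
```

```text
w0 (array([5.00774281e+02, 3.84676864e+01, 2.91776564e-02]), np.float64(0.46381542632005335))
w2 (array([ 5.00867295e+02,  3.80776360e+01, -8.41887000e-02]), np.float64(0.40303848048392865))
```

```bash
python3 - <<'E'
from ref import *
S=[(-135,175),(135,175),(135,-135),(-135,-135)]
z=np.load("w1.npz");c=dict(camera_matrix=z["K"],extrinsics=z["E"])
print(fit(S,[unproj(c,np.array(p)/1.5625-.5,12) for p in [(247,43),(545,43),(517,355.5),(274,355.5)]]))
b=unproj(c,np.array((395,9))/1.5625-.5,112)[:2]
C=np.array([500.8,38.2]);v=b-C;print("A ball up",np.arctan2(v[1],v[0])-np.pi/2,np.linalg.norm(v))
z=np.load("w0.npz");c=dict(camera_matrix=z["K"],extrinsics=z["E"])
b=unproj(c,np.array((306,53))/(600/140)+[185,95]-.5,114)[:2];v=b-C;print("A ball down",np.arctan2(v[1],v[0])-np.pi/2,np.linalg.norm(v))
# crop of w1 for plate corners via line fit: left & right plate edges
for n in("w0","w1","w2"):
    z=np.load(n+".npz");c=dict(camera_matrix=z["K"],extrinsics=z["E"]);g=cv2.GaussianBlur(cv2.cvtColor(z["im"],cv2.COLOR_RGB2GRAY),(3,3),0).astype(float)
    for sx in(-1,1):
        pts=[]
        for y in np.arange(-60,165,6):
            u=proj(c,W(sx*135,y,12));r=int(round(u[1]))
            if r<2: continue
            xs=np.arange(int(u[0])-9,int(u[0])+10);gr=np.gradient(g[r])[xs]*-sx;k=xs[gr.argmax()]
            pts.append(unproj(c,(k,r),12)[:2])
        pts=np.array(pts);l=cv2.fitLine(pts.astype(np.float32),cv2.DIST_HUBER,0,.01,.01).ravel();d=l[:2]*np.sign(l[1])
        print(n,sx,np.arctan2(d[1],d[0])-np.pi/2,"x off axis",((l[2:]-C)@[np.cos(A),np.sin(A)]).round(1))
E
```

```text
(array([500.92951592,  37.07175842]), np.float64(-0.31451735878823833), array([2.11958402, 1.95262306, 2.370172  , 2.36830374]))
A ball up -0.314548883510692 169.84639451738673
A ball down -0.3164980460448106 100.86919255789317
w0 -1 -0.31227064 x off axis -134.3
w0 1 -0.31170142 x off axis 133.9
w1 -1 -0.31455684 x off axis -134.1
w1 1 -0.31332874 x off axis 133.9
w2 -1 -0.31287253 x off axis -134.1
w2 1 -0.31311238 x off axis 133.9
```

The wheel is at about 0.70 by the seats, so a nominal 0.81 should give about 0.79.

```bash
python3 - <<'E'
from ref import *
p,o=fpose(.70,7,200);movep(p,o)
p,_=fpose(.70,7,100);line_to(p,speed=200)
p,_=fpose(.70,7,56);line_to(p,speed=80)
for q in (.72,.765,.81): line_to(*fpose(q),speed=25)
line_to(*fpose(.81,6),speed=50)
p,o=fpose(.81,6,110);line_to(p,o,speed=150)
line_to(W(0,-10,300),[np.pi,0,A+np.pi/2],speed=250)
pause(.1);snap("w3");print(current_time_s())
z=np.load("w3.npz");x0,y0=182,82
cv2.imwrite("pics/w3c.png",cv2.resize(z["im"][y0:y0+140,x0:x0+140,::-1],(600,600),interpolation=cv2.INTER_CUBIC))
E
```

```text
23.5
```

View pics/w3c.png

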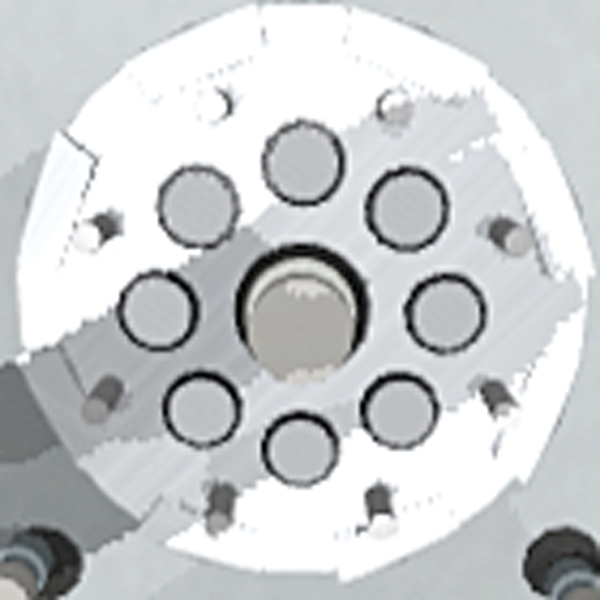

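The seats now sit almost exactly on the stand's axes: top (303,163), right (446,312), bottom (300,449) and left (158,310). I'll check the angle and drop the pawl if it is within ±0.04.

```bash
python3 - <<'E'
from ref import *
z=np.load("w3.npz");c=dict(camera_matrix=z["K"],extrinsics=z["E"])
s=[(303,163),(407,208),(446,312),(400,410),(300,449),(202,408),(158,310),(198,206)]
x,e=seatfit(c,np.array(s)/(600/140)+[182,82]-.5);print(x,e)
if abs(x[2]-.01)<.04:
    o=[np.pi,0,A+np.pi/2]
    movep(W(0,150,260),o); line_to(W(0,218,200),speed=200)
    line_to(W(0,218,101),speed=120);pause(.1)
    print(line_to(W(0,180,101),speed=40,contact_N=0.7),(np.array(current_tool_pos()[:2])-T)@rot(A))
    line_to(W(0,150,101),speed=50)
    line_to(W(0,215,101),speed=120)
    line_to(W(0,215,220),speed=200)
    line_to(W(0,-10,300),speed=250)
    pause(.1);snap("w4")
print(current_time_s())
E
```

```text
[5.00837101e+02 3.81208798e+01 8.24140664e-03] 0.31555833171120184
True [1.07738215e-01 1.91132377e+02]
30.2167
```

View pics/w4.png

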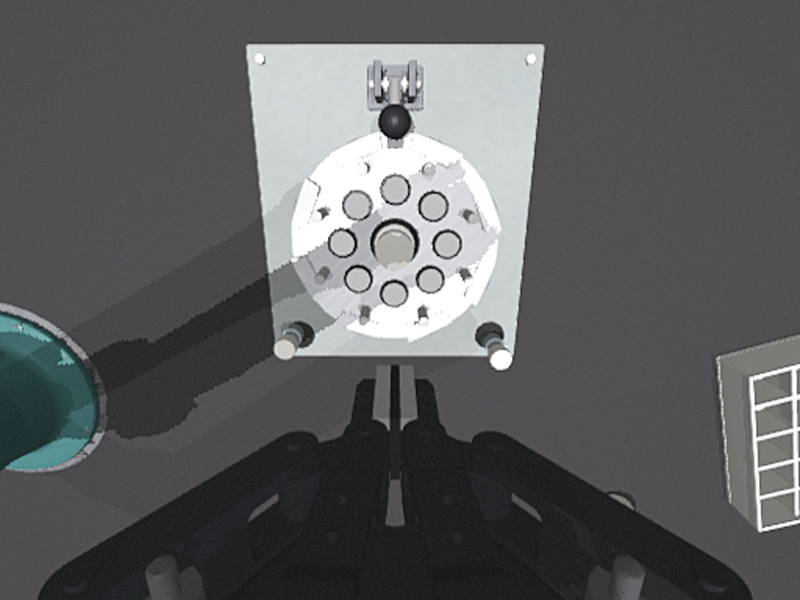

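The ball is at (395,122), leaning back over the wheel, and the pot and vials have not moved. I'll check its position against the fully-down value measured at the start.

```bash
python3 - <<'E'
from ref import *
for n,p in (("w0",(400,166)),("w4",(395,122))):
    z=np.load(n+".npz");c=dict(camera_matrix=z["K"],extrinsics=z["E"]);g=z["im"].max(2)
    u0=np.array(p)/1.5625; r=14
    x0,y0=(u0-r).astype(int);m=(g[y0:y0+2*r,x0:x0+2*r]<75).astype(np.uint8);m=cv2.morphologyEx(m,cv2.MORPH_OPEN,np.ones((5,5),np.uint8))
    v,u=np.nonzero(m);uv=((u.min()+u.max())/2+x0,(v.min()+v.max())/2+y0)
    dd=z["d"][y0:y0+2*r,x0:x0+2*r][m>0].min()
    print(n,uv,np.ptp(u)+1,np.ptp(v)+1,(unproj(c,uv,114)[:2]-T)@rot(A))
    D=dd+12;K=z["K"];P=np.array([(uv[0]-K[0,2])*D/K[0,0],(uv[1]-K[1,2])*D/K[1,1],D])-z["E"][:3,3];print("3D",P@z["E"][:3,:3])
E
```

```text
w0 (np.float64(256.0), np.float64(106.5)) 17 18 [ -0.30125302 100.30159768]
3D [532.43475159 134.46861813 115.31054923]
w4 (np.float64(252.5), np.float64(77.5)) 20 22 [-0.30685009 99.99521516]
3D [524.7710541  109.93661772 429.4232948 ]
```

```bash
python3 -c "
from rig import *
print(hand_in())"
```

```text
the job is handed in; nothing more can be done
None
```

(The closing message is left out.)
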